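# Glue-press a brass roundel into a walnut plaque and keep the press held

### The arm

A 6-joint arm with a two-finger parallel gripper is mounted at the origin on the work surface. World frame = base frame: x ahead of the robot, y to its left, z up, the work surface at z = 0. Lengths are in mm, angles in rad, forces in N, time in s.
With the tool pointing down it reaches from about 300 to 750 mm from the base axis. Payload 8.5 kg.
Tool frame: the origin (TCP) lies between the finger pads; the fingertips stand ctrl.tip_extent ahead of it and the grasp point (between the pads) lies 8 mm behind it (ctrl.tip_extent is the distance from the TCP to the fingertips, in mm); z points along the fingers, y is the line along which they close (so a half turn about z gives the same grasp; the last joint's range is limited). The gripper opens to 85 mm and grips with 20 to 120 N. Pads are 22 mm wide; open, the fingers measure 114 mm over their backs; the gripper's body (76 mm by 85 mm) begins 54 mm behind the grasp point. The pads swing forward as they close: fully open they stand 13 mm farther back than shut.
Start: joints at [-1.531, 0.381, 1.297, -0, 1.464, -0.215], TCP at [138.624, -532.225, 242.322] pointing down, gripper open.
Joint ranges: [-3.11, 3.11], [-0.89, 2.33], [0.22, 2.48], [-1.42, 4.56], [0.17, 2.85], [-2.88, 2.88]. Speed limits (rad/s): [2.39, 2.39, 3.14, 3.14, 3.14, 3.14].

### API

Orientations are given as a unit quaternion [w, x, y, z].
In Python, from plant import ctrl gives the robot as it stands. The module is installed in compiled form; this text tells all that it offers.
- The arm moves only by the tool send_rows, never from a script. Its argument "plan" is a list of rows, each an object with "angular": the turn, a rotation vector about the tool's x, y, z each as a share of pi rad, from -1 to 1, a list of three; "delta_pos": the shift along the tool's x, y, z each as a share of 12 cm, from -1 to 1, a list of three; "jaw": the opening, from 0 (shut) to 1 (fully open). A call has 1 to 20 rows; each row is the pose to reach, as a shift and turn from the pose commanded when the call began, along the tool's axes at that moment, turning the shorter way round; what a row does not reach only later rows make up. A row lasts 1/12 s, in which the tool goes at most 41.7 mm and 7.16 degrees, less where a joint would pass 70% of its speed; a pose out of reach is approached as far as the arm can. A call with a number of a shift or a turn outside -1 to 1 is refused whole. A call with a gripper value outside its range is refused whole. The fingers move at their own pace and stop on an object; "newtons" is the grip in N (left out, the last holds). Time passes only in rows, so rows that repeat a pose let the fingers close. It gives the time, the measured TCP pose, the force, the opening and the grip force at its end, in the units of the state.
- ctrl.observe(): the state, without advancing time (a new reading comes with each control period).
- ctrl.grab_frame(name): name is "scene" or "top"; returns a dict with "color" (420x560x3 uint8, red, green, blue), "z_map" (420x560 float32, mm along the optical axis (not along the pixel's ray), 0 where there is no reading), "K" (3x3 intrinsics, pixels), "world_from_camera" (4x4, takes a point from camera to world coordinates). Camera axes: x right, y up, looking along -z (the intrinsics and any distortion apply to the point x, -y, -z); pixel columns grow to the right and rows downward; lengths in mm; the calibration is good to about 2 mm. A picture is of the moment at which its call begins.
- ctrl.finish_job(): hands the job in; it is judged then, once.
The state is a dict: "clock": time; "joint_pos": joint angles; "dq": joint speeds; "effort": joint torques, N m; "position": TCP position; "tool_rot": TCP orientation; "ft_force": force on the tool from outside, world axes, zero at the start; "ft_torque": the same for the moment, N m; "gripper_width": finger opening in mm; "grip_force": force on a finger pad.
Only numpy, scipy, OpenCV 4.12 (cv2) and the standard library are available. Lean on these libraries where they do the work, as an engineer would, in place of code of your own. Each camera call takes 0.05 s, during which the arm holds its last target. There are 200 camera calls.

### The job

Set the brass-faced roundel, brass up, flat in the round recess of the plaque on the glue press's pulled-out carriage and let go of it, then slide the carriage fully home under the plunger. Push the plunger's knob down until the green band on its stem meets the top of the collar (about 24 mm down), never into the red beyond it, and finish while still holding it there: do not let the knob up. Leave the pewter-faced roundel, glue bottle, clock and paperweight where they are.

Things in the scene. Friction and masses are not known exactly. Their poses are not given: they have to be found in the camera images.
- press: Green bench glue press, fixed. Origin on the desk under the vertical plunger axis; +x from loading end to column (carriage slides in along +x), z up. Base x -255 to +105, 110 wide, 12 thick; rails beside the carriage 24 high. Column x +63 to +103, 60 wide, 132 high. Head x -25 to +90, 50 wide, z 90 to 125; steel collar on it, 38 diameter, top at z 130; above it the stem and black knob.
- carriage (a joint): Aluminium carriage with the walnut plaque fixed on it; metres slid towards the column from the pulled-out stop. 0 = fully out (recess 120 mm from the plunger axis), 0.12 = fully home against its stop (recess under the plunger). Starts 0 to 0.02. About 2 N friction; stays where left.
- recess (a point): Centre of the floor of the round recess in the plaque's top, 40 above the desk; axes parallel to the press. Recess (pale bare-wood floor) 50 diameter, 5 deep, so the plaque's top is 45 above the desk. Plaque 90 (along slide) by 80, 20 thick. Moves with the carriage.
- post_top (a point): Centre of the top of the carriage's upright steel push post with a black tip, 16 diameter, its top 70 above the desk (46 above the carriage's upper face, which is 24 above the desk), 115 from the recess on the loading side (press -x). Moves with the carriage; nothing taller than the 24 mm rails stands within 60 of it.
- plunger (a joint): Knob's travel down (m): 0 = up at rest, 0.036 = bottom. The stem above the collar is bare steel for 20 mm, green from 20 to 28, red from 30: the colour at the collar's top edge shows the travel. A spring returns it. Takes about 3 N to start plus 200 N/m, and from 13 mm down (foot on the roundel) another 2 N plus 400 N/m: some 14 N at 24 mm.
- knob_top (a point): Centre of the flat top of the black round knob (46 diameter, flat top 40 diameter), 186 above the desk at rest; moves down with the plunger. The knob is pressed straight down.
- foot: Rubber-faced steel foot, 26 diameter, under the plunger, on its own spring; origin at the centre of its underside, 67 above the desk at rest, i.e. 13 above a seated roundel.
- brass_roundel: Loose disc 44 diameter, 14 thick: 9 mm dark wooden back below, 5 mm brass-yellow face on top; about 70 g. Origin at the centre of its underside; lies on the desk face up. Seated, its origin is at the recess floor and it stands 9 above the plaque.
- pewter_roundel: The same disc with a silver-grey face, a spare; leave it. Lies face up on the desk near the brass one. Origin at the centre of its underside.
- glue_bottle: Small bottle with an orange cap, 44 diameter, 95 high, standing on the desk; origin under its centre. Leave alone.
- desk_clock: Small cherry-wood desk clock, 50 x 80, 90 high; origin under its centre. Leave alone.
- paperweight: Green glass domed paperweight, 68 diameter, 42 high; origin under its centre. Leave alone.
Mind the look-alikes: they are no part of the job. Leave any pink, purple or turquoise look-alike of the brass_roundel alone.

How it is judged:
By the outcome, as a careful person would: the job done as asked, in the order asked, and still so for the second after the job is handed in, while the arm keeps its last pose, push and grip.
It also fails if it takes over 58 s, if anything falls off the work surface, if the arm or the gripper's body presses on something with over 40 N, if the wrist force passes 120 N, or if a joint passes its speed limit or range.

## Working session

There is one attempt and no reset: what is moved stays moved. The work goes in short steps, Python scripts to look and compute and a tool call to move; the robot and the scene stay as the last step left them, time stands still between calls to the robot, and variables do not carry over. Pictures are saved under pics/ and viewed, at most 10 in all, crops included, and the job is handed in when it is done.

Besides the shell and the picture viewer there is one more tool, called as a command line: name --argument value ..., lists and objects as JSON in quotes. send_rows: Moves the arm, as the interface text tells. Shift numbers are shares of 12 cm and turn numbers shares of pi rad, none past 1 either way. Its arguments: {"type":"object","properties":{"plan":{"type":"array","items":{"type":"object","properties":{"angular":{"type":"array","items":{"type":"number"}},"delta_pos":{"type":"array","items":{"type":"number"}},"jaw":{"type":"number"}}}},"newtons":{"type":"number"}},"required":["plan"]}

```bash
mkdir -p pics; cat > h.py <<'E'
import numpy as np, cv2
from plant import ctrl
def grab(n,save=None):
    f=ctrl.grab_frame(n)
    if save: cv2.imwrite('pics/'+save,f['color'][:,:,::-1])
    return f
def ray(f,u,v):
    K=f['K'];T=f['world_from_camera']
    d=np.linalg.inv(K)@[u,v,1.]
    return T[:3,3],T[:3,:3]@np.array([d[0],-d[1],-d[2]])
def onz(f,u,v,z):
    o,d=ray(f,u,v);return o+d*(z-o[2])/d[2]
def cloud(f):
    K=f['K'];T=f['world_from_camera'];z=f['z_map'];v,u=np.indices(z.shape)
    p=np.stack([(u-K[0,2])/K[0,0]*z,-(v-K[1,2])/K[1,1]*z,-z],-1)
    return p@T[:3,:3].T+T[:3,3]
E
python3 - <<'E'
from h import *
for n in('scene','top'):
    f=grab(n,n+'0.png');print(n,f['K'].round(1).tolist(),f['world_from_camera'].round(3).tolist())
    np.savez(n+'0.npz',**f)
print(ctrl.observe(),ctrl.tip_extent)
E
```

```text
scene [[459.7, 0.0, 271.7], [0.0, 459.7, 200.9], [0.0, 0.0, 1.0]] [[0.354, -0.768, 0.533, 1076.021], [0.935, 0.298, -0.191, -201.652], [-0.013, 0.566, 0.824, 990.174], [0.0, 0.0, 0.0, 1.0]]
top [[413.6, 0.0, 279.0], [0.0, 413.6, 202.1], [0.0, 0.0, 1.0]] [[0.002, 0.989, -0.148, 362.079], [-1.0, -0.0, -0.014, -18.698], [-0.014, 0.148, 0.989, 1112.106], [0.0, 0.0, 0.0, 1.0]]
{'clock': 0.1, 'joint_pos': array([-1.53128671e+00,  3.81171688e-01,  1.29814959e+00, -1.35587221e-05,
        1.46357027e+00, -2.15290568e-01]), 'dq': array([-0.00064153, -0.0020171 , -0.00213396,  0.00194451,  0.00279616,
        0.0018475 ]), 'effort': array([ 4.90522114e-03, -4.49216473e+01, -2.31657261e+01, -9.15374085e-05,
        3.64988664e-03,  9.53079621e-06]), 'position': array([ 138.61871933, -532.00540493,  241.7623036 ]), 'tool_rot': array([-6.47532030e-04,  9.91895277e-01,  1.27056437e-01,  5.02928247e-05]), 'ft_force': array([ 0.13301543, -0.40409427, -0.30222103]), 'ft_torque': array([ 0.0139868 ,  0.04386834, -0.04086767]), 'grip_force': 0.0, 'gripper_width': 85.47494555723296} 11.0
```

View pics/scene0.png

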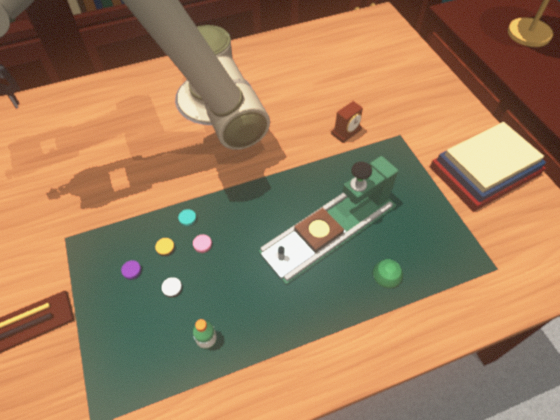

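View pics/top0.png

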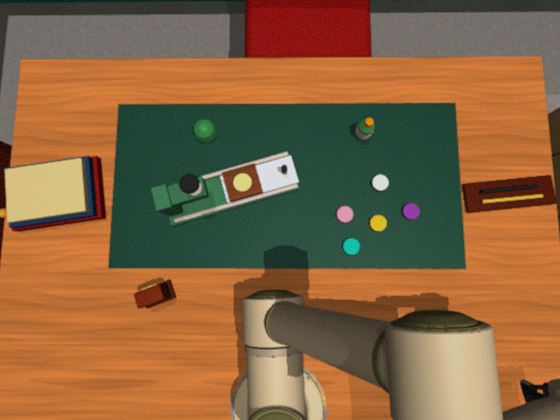

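The scene view shows the brass disc at (165,247), recess at (319,229), post at (281,253) and knob at (362,171). In the top view they are at (378,223), (243,182), (284,170) and (190,184). I'll find centroids by colour mask and triangulate.

```bash
cat >> h.py <<'E'
def blob(f,seed,lo,hi,r=22):
    """centroid of the HSV-masked component nearest the seed pixel"""
    h=cv2.cvtColor(f['color'],cv2.COLOR_RGB2HSV);m=cv2.inRange(h,np.array(lo),np.array(hi))
    w=np.zeros_like(m);cv2.circle(w,seed,r,255,-1);m&=w
    n,l,s,c=cv2.connectedComponentsWithStats(m)
    i=1+np.argmax(s[1:,4]);return c[i],s[i]
def tri(a,b):
    A=[];B=[]
    for o,d in(a,b):
        d=d/np.linalg.norm(d);P=np.eye(3)-np.outer(d,d);A.append(P);B.append(P@o)
    p=np.linalg.solve(sum(A),sum(B));d=a[1]/np.linalg.norm(a[1]);e=b[1]/np.linalg.norm(b[1]);n=np.cross(d,e)
    return p,abs((a[0]-b[0])@n)/np.linalg.norm(n)
E
python3 - <<'E'
from h import *
S=dict(np.load('scene0.npz'));T=dict(np.load('top0.npz'))
for n,s,t,lo,hi,r,z in [('brass',(165,247),(378,223),(18,120,90),(32,255,255),18,14),
 ('pewter',(172,287),(380,183),(0,0,120),(180,70,255),18,14),
 ('recess',(319,229),(243,182),(18,60,120),(35,255,255),18,40),
 ('knob',(362,171),(190,184),(0,0,0),(180,255,60),14,186),
 ('post',(281,253),(284,170),(0,0,0),(180,255,70),12,70)]:
    cs,ss=blob(S,s,lo,hi,r);ct,st=blob(T,t,lo,hi,r)
    p,g=tri(ray(S,*cs),ray(T,*ct))
    print(n,cs.round(1),ss[2:],ct.round(1),st[2:],'tri',p.round(1),'gap',round(g,1),'planes',onz(S,*cs,z)[:2].round(1),onz(T,*ct,z)[:2].round(1))
# walnut plaque outline & press direction from top cloud
P=cloud(T)
m=(P[...,2]>150)&(P[...,2]<200)
q=P[m];q=q[(q[:,0]>350)&(abs(q[:,1]-200)<150)];print('knob cloud',q.mean(0),len(q),np.percentile(q[:,2],95) if len(q) else 0)
for n,F,s,t in(('T',T,(243,182),0),('S',S,(319,229),0)):
    C=cloud(F);print(n,C[s[1],s[0]].round(1))
for u,v in((378,223),(380,183),(284,168),(190,184),(225,185)):print((u,v),P[v,u].round(1))
for n,F,x,y in(('top',T,140,140),('scene',S,250,140)):
    c=F['color'][y:y+100,x:x+180,::-1];cv2.imwrite('pics/z%s.png'%n,cv2.resize(c,None,fx=4.4,fy=4.4,interpolation=cv2.INTER_CUBIC))
E
```

```text
brass [164.2 245.9] [ 19  17 251] [377.9 222.6] [ 17  18 237] tri [ 471.5 -266.3   10.9] gap 1.5 planes [ 473.7 -265.4] [ 471.1 -266.4]
pewter [170.8 286. ] [ 21  20 331] [380.1 182.1] [ 17  17 224] tri [ 581.2 -275.8   12.7] gap 0.8 planes [ 581.9 -275.3] [ 580.9 -275.9]
recess [318.8 228.2] [ 21  18 298] [242.  181.8] [ 19  19 293] tri [576.7  94.7  40.4] gap 1.5 planes [576.7  95.5] [576.6  94. ]
knob [368. 176.] [1 1 1] [188.6 182.9] [ 20  21 311] tri [552.3 212.9 158.8] gap 11.3 planes [570.2 205.1] [545.  200.9]Traceback (most recent call last):
  File "<stdin>", line 8, in <module>
  File "h.py", line 22, in blob
    i=1+np.argmax(s[1:,4]);return c[i],s[i]
        ~~~~~~~~~^^^^^^^^^
    return _wrapfunc(a, 'argmax', axis=axis, out=out, **kwds)
    return bound(*args, **kwds)
ValueError: attempt to get argmax of an empty sequence
```

```bash
python3 - <<'E'
from h import *
S=dict(np.load('scene0.npz'));T=dict(np.load('top0.npz'))
for n,F in(('T',T),('S',S)):
    P=cloud(F)
    def sel(x,y,r,z0,z1):
        m=(np.hypot(P[...,0]-x,P[...,1]-y)<r)&(P[...,2]>z0)&(P[...,2]<z1)
        q=P[m]
        if len(q): print(n,len(q),'mean',q.mean(0).round(1),'mid',((q.min(0)+q.max(0))/2).round(1),'ext',np.ptp(q,axis=0).round(1))
    print('knob');sel(548,203,50,178,200)
    print('post');sel(600,-15,45,55,80)
    print('brass');sel(471,-266,30,7,20)
    print('plaque');q=P[(np.hypot(P[...,0]-576,P[...,1]-94)<75)&(abs(P[...,2]-45)<3)]
    print(len(q),cv2.minAreaRect(q[:,:2].astype(np.float32)),q[:,2].mean())
for n,F,x,y in(('top',T,140,140),('scene',S,250,140)):
    c=F['color'][y:y+120,x:x+170,::-1];cv2.imwrite('pics/z%s.png'%n,cv2.resize(c,None,fx=4.4,fy=4.4,interpolation=cv2.INTER_CUBIC))
E
python3 -c "
import cv2,numpy as np
a=cv2.imread('pics/ztop.png')[:300];b=cv2.imread('pics/zscene.png')
cv2.imwrite('pics/zz.png',cv2.resize(np.vstack([a,b]),None,fx=.7,fy=.7))"
```

```text
knob
T 311 mean [543.4 199.4 184.9] mid [544.3 199.6 184.4] ext [45.  43.4 11.3]
post
T 34 mean [606.9 -17.9  67.7] mid [607.5 -18.3  66. ] ext [15.5 13.  12.5]
brass
T 218 mean [ 469.7 -267.    13.8] mid [ 470.3 -266.8   13.5] ext [43.2 43.2 13. ]
plaque
669 ((575.4143676757812, 92.64012908935547), (80.64822387695312, 89.85228729248047), 16.160991668701172) 44.739971090801234
knob
S 291 mean [547.7 199.9 185.4] mid [545.2 201.3 184.5] ext [47.2 44.6 12.5]
post
S 51 mean [610.7 -16.1  66.9] mid [609.3 -15.6  64.1] ext [15.8 15.4 17.2]
brass
S 238 mean [ 472.8 -265.6   13.9] mid [ 472.1 -265.7   12.9] ext [44.9 42.8 10.9]
plaque
812 ((576.8087158203125, 94.5273666381836), (80.71844482421875, 91.4869613647461), 16.415664672851562) 45.076604340206785
```

View pics/zz.png

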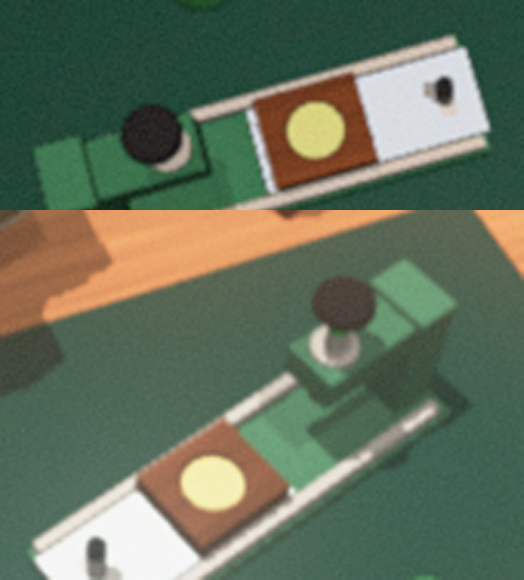

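The crops show the press axis running from the post through the recess to the knob, at about 106.3°. The tool's -y is almost along the slide, so I need to turn it only about 1.7°. I'm moving now.

send_rows --plan '[{"delta_pos":[0.33,-0.15,0],"angular":[0,0,-0.0094],"jaw":0.72},{"delta_pos":[0.66,-0.3,0],"angular":[0,0,-0.0094],"jaw":0.72},{"delta_pos":[1,-0.45,0],"angular":[0,0,-0.0094],"jaw":0.72},{"delta_pos":[1,-0.45,0],"angular":[0,0,-0.0094],"jaw":0.72},{"delta_pos":[1,-0.45,0],"angular":[0,0,-0.0094],"jaw":0.72}]' --newtons 40

```text
clock: 0.52
position: [242.7, -448.1, 242.4]
tool_rot: [-0.0, 0.99, 0.143, 0.0]
ft_force: [0.6, 0.0, -0.0]
gripper_width: 61.6
grip_force: 0.0
```

send_rows --plan '[{"delta_pos":[0.33,-0.15,0],"angular":[0,0,0],"jaw":0.72},{"delta_pos":[0.66,-0.3,0],"angular":[0,0,0],"jaw":0.72},{"delta_pos":[1,-0.45,0],"angular":[0,0,0],"jaw":0.72},{"delta_pos":[1,-0.45,0],"angular":[0,0,0],"jaw":0.72},{"delta_pos":[1,-0.45,0],"angular":[0,0,0],"jaw":0.72}]'

```text
clock: 0.93
position: [342.0, -363.7, 242.2]
tool_rot: [-0.0, 0.99, 0.143, -0.0]
ft_force: [-0.6, -0.3, 0.2]
gripper_width: 61.2
grip_force: 0.0
```

```bash
cat >> h.py <<'E'
from scipy.spatial.transform import Rotation as R
def go(x,y,z,yaw_y=-73.7):
    """shares for send_rows to reach a world point, tool down, tool y at yaw_y deg"""
    s=ctrl.observe();q=s['tool_rot'];r=R.from_quat([q[1],q[2],q[3],q[0]])
    d=r.inv().apply(np.array([x,y,z])-s['position'])/120
    a=np.deg2rad(yaw_y);Y=np.array([np.cos(a),np.sin(a),0]);Z=np.array([0,0,-1.])
    t=R.from_matrix(np.stack([np.cross(Y,Z),Y,Z],1))
    print('at',s['position'].round(1),'t',round(s['clock'],2),'F',s['ft_force'].round(1),'w',round(s['gripper_width'],1),'grip',round(s['grip_force'],1),'q6',s['joint_pos'][5].round(2))
    print('delta',d.round(3),'ang',((r.inv()*t).as_rotvec()/np.pi).round(4))
E
python3 -c "
from h import *
go(471.5,-266.2,60);print(ctrl.tip_extent)"
```

```text
at [ 342.  -363.7  242.2] t 0.93 F [-0.6 -0.3  0.2] w 61.2 grip 0.0 q6 0.23
delta [ 1.266 -0.474  1.518] ang [-0.      0.0001  0.0008]
11.0
```

send_rows --plan '[{"delta_pos":[0.33,-0.13,0.2],"angular":[0,0,0],"jaw":0.72},{"delta_pos":[0.66,-0.3,0.3],"angular":[0,0,0],"jaw":0.72},{"delta_pos":[1,-0.474,0.5],"angular":[0,0,0],"jaw":0.72},{"delta_pos":[1,-0.474,0.5],"angular":[0,0,0],"jaw":0.72}]'

```text
clock: 1.27
position: [441.0, -275.3, 180.4]
tool_rot: [-0.001, 0.99, 0.141, -0.001]
ft_force: [-0.5, 0.4, 0.2]
gripper_width: 61.0
grip_force: 0.0
```

send_rows --plan '[{"delta_pos":[0.266,0,0.3],"angular":[0,0,0],"jaw":0.72},{"delta_pos":[0.266,0,0.6],"angular":[0,0,0],"jaw":0.72},{"delta_pos":[0.266,0,0.8],"angular":[0,0,0],"jaw":0.72},{"delta_pos":[0.266,0,0.8],"angular":[0,0,0],"jaw":0.72},{"delta_pos":[0.266,0,0.8],"angular":[0,0,0],"jaw":0.72}]'

```text
clock: 1.68
position: [470.2, -268.6, 85.9]
tool_rot: [-0.001, 0.99, 0.141, -0.001]
ft_force: [0.0, -1.1, 0.4]
gripper_width: 61.3
grip_force: 0.0
```

```bash
python3 -c "
from h import *
go(471.5,-266.2,24)
S=grab('scene');T=grab('top')
a=T['color'][170:270,320:440,::-1];b=S['color'][190:310,100:240,::-1]
a=cv2.resize(a,(432,360));b=cv2.resize(b,(360,360))
cv2.imwrite('pics/g1.png',np.hstack([a,b]))
P=cloud(S);m=(np.hypot(P[...,0]-471,P[...,1]+266)<60)&(P[...,2]>25)&(P[...,2]<120);q=P[m];print(len(q),np.sort(q[:,2])[:12].round())
"
```

```text
at [ 470.2 -268.6   85.9] t 1.68 F [ 0.  -1.1  0.4] w 61.3 grip 0.0 q6 0.55
delta [ 0.016 -0.015  0.516] ang [-0.0005  0.0004 -0.0006]
113 [80. 83. 83. 83. 84. 84. 85. 85. 86. 86. 86. 86.]
```

View pics/g1.png

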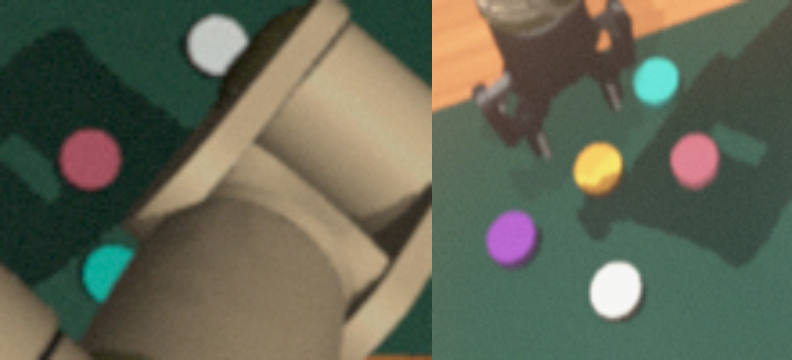

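The gripper straddles the brass disc: crop at (597,168), with the fingers above it and clear of its neighbours. Descending.

send_rows --plan '[{"delta_pos":[0.016,-0.015,0.2],"angular":[0,0,0],"jaw":0.72},{"delta_pos":[0.016,-0.015,0.4],"angular":[0,0,0],"jaw":0.72},{"delta_pos":[0.016,-0.015,0.5],"angular":[0,0,0],"jaw":0.72},{"delta_pos":[0.016,-0.015,0.56],"angular":[0,0,0],"jaw":0.72},{"delta_pos":[0.016,-0.015,0.598],"angular":[0,0,0],"jaw":0.72},{"delta_pos":[0.016,-0.015,0.598],"angular":[0,0,0],"jaw":0.72},{"delta_pos":[0.016,-0.015,0.598],"angular":[0,0,0],"jaw":0.72}]'

```text
clock: 2.37
position: [472.8, -265.4, 15.7]
tool_rot: [0.001, 0.99, 0.142, 0.001]
ft_force: [-0.1, -0.1, 0.2]
gripper_width: 61.3
grip_force: 0.0
```

send_rows --plan '[{"delta_pos":[0,0,0],"angular":[0,0,0],"jaw":0.6},{"delta_pos":[0,0,0],"angular":[0,0,0],"jaw":0.55},{"delta_pos":[0,0,0],"angular":[0,0,0],"jaw":0.45},{"delta_pos":[0,0,0],"angular":[0,0,0],"jaw":0.4},{"delta_pos":[0,0,0],"angular":[0,0,0],"jaw":0.4},{"delta_pos":[0,0,0],"angular":[0,0,0],"jaw":0.4},{"delta_pos":[0,0,0],"angular":[0,0,0],"jaw":0.4}]' --newtons 40

```text
clock: 2.95
position: [472.7, -265.0, 15.7]
tool_rot: [0.001, 0.99, 0.142, 0.0]
ft_force: [-1.9, 0.5, 8.4]
gripper_width: 41.9
grip_force: 39.5
```

send_rows --plan '[{"delta_pos":[0,0,-0.05],"angular":[0,0,0],"jaw":0.4},{"delta_pos":[0,0,-0.2],"angular":[0,0,0],"jaw":0.4},{"delta_pos":[0,0,-0.5],"angular":[0,0,0],"jaw":0.4},{"delta_pos":[0,0,-0.7],"angular":[0,0,0],"jaw":0.4},{"delta_pos":[0,0,-0.7],"angular":[0,0,0],"jaw":0.4},{"delta_pos":[0,0,-0.7],"angular":[0,0,0],"jaw":0.4}]'

```text
clock: 3.45
position: [472.7, -265.0, 100.0]
tool_rot: [0.001, 0.99, 0.142, 0.001]
ft_force: [-0.3, 0.5, -0.9]
gripper_width: 42.2
grip_force: 40.8
```

```bash
python3 -c "
from h import *
go(576.3,94,160)
S=grab('scene')
b=S['color'][190:290,100:240,::-1]
cv2.imwrite('pics/g2.png',cv2.resize(b,None,fx=5.5,fy=5.5,interpolation=cv2.INTER_CUBIC))
h=cv2.cvtColor(S['color'],cv2.COLOR_RGB2HSV)
m=cv2.inRange(h,np.array((18,120,60)),np.array((32,255,255)));w=np.zeros_like(m);w[200:270,140:210]=255
P=cloud(S);q=P[(m&w)>0];q=q[(np.hypot(q[:,0]-472,q[:,1]+265)<50)];print(len(q),q.mean(0),np.percentile(q,[5,95],axis=0).round(1))
c=q.mean(0);print(np.linalg.svd(q-c)[2][2])
"
```

```text
at [ 472.7 -265.   100. ] t 3.45 F [-0.3  0.5 -0.9] w 42.2 grip 40.8 q6 0.56
delta [ 1.669 -2.628 -0.504] ang [ 0.0008 -0.0005 -0.    ]
117 [ 463.11601594 -268.06118759   98.85238491] [[ 451.4 -282.2   96. ]
 [ 476.1 -253.2  101.3]]
[-0.11312653  0.02469145  0.99327374]
```

View pics/g2.png

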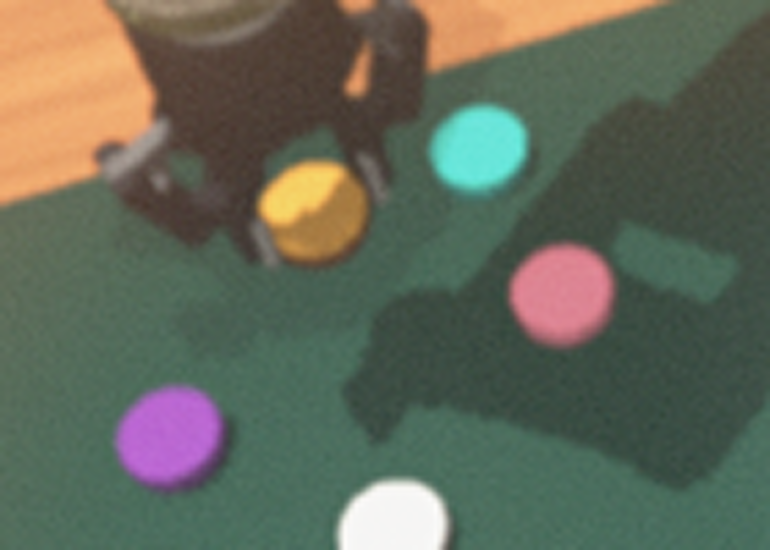

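The brass disc is held at crop (315,210), and half of it is in shadow. I'm measuring its centre and tilt with a wider mask.

```bash
cat > d.py <<'E'
from h import *
def disc(cx,cy,zmin,zmax,seed,n='scene',r=18):
    S=grab(n);h=cv2.cvtColor(S['color'],cv2.COLOR_RGB2HSV)
    m=cv2.inRange(h,np.array((12,110,60)),np.array((32,255,255)))
    P=cloud(S);k=(np.hypot(P[...,0]-cx,P[...,1]-cy)<35)&(P[...,2]>zmin)&(P[...,2]<zmax)&(m>0)
    v,u=np.nonzero(k);q=P[k];c=q.mean(0)
    (ex,ey),ax,an=cv2.fitEllipse(cv2.convexHull(np.stack([u,v],1).astype(np.float32)))
    z=np.median(q[:,2]);print(n,len(q),'medz',z.round(1),'ellipse',round(ex,1),round(ey,1),np.round(ax,1),'centre',onz(S,ex,ey,z).round(1),'normal',np.linalg.svd(q-c)[2][2].round(3),q[:,:2].min(0).round(),q[:,:2].max(0).round())
E
python3 -c "
from d import *
disc(472,-265,85,115,0)"
```

```text
scene 274 medz 97.0 ellipse 157.2 228.0 [17.9 19.6] centre [ 473.7 -264.2   97. ] normal [-0.07   0.018 -0.997] [ 450. -285.] [ 494. -243.]
```

send_rows --plan '[{"delta_pos":[0.15,-0.2,-0.25],"angular":[0,0,0],"jaw":0.4},{"delta_pos":[0.35,-0.5,-0.3],"angular":[0,0,0],"jaw":0.4},{"delta_pos":[0.55,-0.8,-0.3],"angular":[0,0,0],"jaw":0.4},{"delta_pos":[0.6,-0.9,-0.3],"angular":[0,0,0],"jaw":0.4},{"delta_pos":[0.6,-0.9,-0.3],"angular":[0,0,0],"jaw":0.4}]'

```text
clock: 3.97
position: [511.1, -137.0, 133.5]
tool_rot: [-0.001, 0.99, 0.144, -0.001]
ft_force: [-1.0, -0.0, -0.1]
gripper_width: 41.9
grip_force: 41.0
```

send_rows --plan '[{"delta_pos":[0.15,-0.25,0],"angular":[0,0,0],"jaw":0.4},{"delta_pos":[0.35,-0.5,0],"angular":[0,0,0],"jaw":0.4},{"delta_pos":[0.55,-0.8,0],"angular":[0,0,0],"jaw":0.4},{"delta_pos":[0.6,-0.9,0],"angular":[0,0,0],"jaw":0.4},{"delta_pos":[0.6,-0.9,0],"angular":[0,0,0],"jaw":0.4}]'

```text
clock: 4.38
position: [549.9, -14.4, 133.3]
tool_rot: [-0.001, 0.99, 0.143, -0.001]
ft_force: [-1.2, -1.3, -1.0]
gripper_width: 42.2
grip_force: 41.0
```

```bash
python3 -c "
from h import *
go(575.7,94.7,75)"
```

```text
at [549.9 -14.4 133.3] t 4.38 F [-1.2 -1.3 -1. ] w 42.2 grip 41.0 q6 1.04
delta [ 0.465 -0.81   0.486] ang [-0.0005  0.0006  0.0011]
```

send_rows --plan '[{"delta_pos":[0.15,-0.25,0],"angular":[0,0,0],"jaw":0.4},{"delta_pos":[0.3,-0.5,0],"angular":[0,0,0],"jaw":0.4},{"delta_pos":[0.43,-0.75,0],"angular":[0,0,0],"jaw":0.4},{"delta_pos":[0.465,-0.81,0.15],"angular":[0,0,0],"jaw":0.4},{"delta_pos":[0.465,-0.81,0.35],"angular":[0,0,0],"jaw":0.4},{"delta_pos":[0.465,-0.81,0.43],"angular":[0,0,0],"jaw":0.4},{"delta_pos":[0.465,-0.81,0.43],"angular":[0,0,0],"jaw":0.4},{"delta_pos":[0.465,-0.81,0.43],"angular":[0,0,0],"jaw":0.4}]'

```text
clock: 5.05
position: [576.3, 90.7, 82.7]
tool_rot: [-0.0, 0.99, 0.141, -0.001]
ft_force: [0.4, 0.1, -0.9]
gripper_width: 41.6
grip_force: 41.1
```

```bash
python3 -c "
from d import *
go(575.7,94.7,58)
disc(576,94,70,92,0)
S=grab('scene','p1.png')
b=S['color'][180:280,250:390,::-1]
cv2.imwrite('pics/p1.png',cv2.resize(b,None,fx=5.5,fy=5.5,interpolation=cv2.INTER_CUBIC))
"
```

```text
at [576.3  90.7  82.7] t 5.05 F [ 0.4  0.1 -0.9] w 41.6 grip 41.1 q6 1.24
delta [ 0.005 -0.034  0.206] ang [-0.0001  0.0004 -0.0005]
scene 147 medz 81.0 ellipse 320.6 221.2 [11.4 16.9] centre [582.3  94.4  81. ] normal [0.091 0.074 0.993] [563.  77.] [597. 113.]
```

View pics/p1.png

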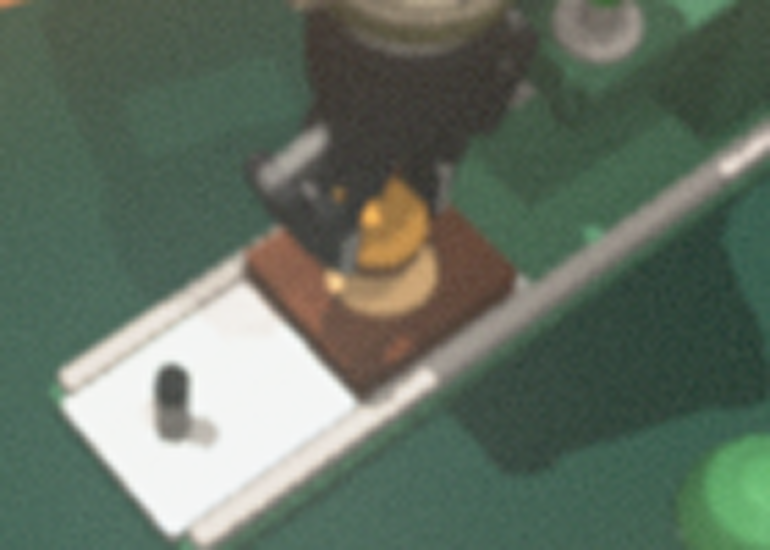

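The disc hangs at crop (395,225) above the recess at (385,280). I'm correcting y by about 4 mm, then lowering gently.

send_rows --plan '[{"delta_pos":[0.005,-0.034,0],"angular":[0,0,0],"jaw":0.4},{"delta_pos":[0.005,-0.034,0.06],"angular":[0,0,0],"jaw":0.4},{"delta_pos":[0.005,-0.034,0.1],"angular":[0,0,0],"jaw":0.4},{"delta_pos":[0.005,-0.034,0.13],"angular":[0,0,0],"jaw":0.4},{"delta_pos":[0.005,-0.034,0.15],"angular":[0,0,0],"jaw":0.4},{"delta_pos":[0.005,-0.034,0.15],"angular":[0,0,0],"jaw":0.4},{"delta_pos":[0.005,-0.034,0.15],"angular":[0,0,0],"jaw":0.4}]'

```text
clock: 5.73
position: [575.7, 96.0, 64.8]
tool_rot: [-0.0, 0.99, 0.142, -0.0]
ft_force: [-0.1, -0.1, -1.4]
gripper_width: 42.0
grip_force: 41.1
```

```bash
python3 -c "
from h import *
go(575.7,94.7,58)"
```

```text
at [575.7  96.   64.8] t 5.73 F [-0.1 -0.1 -1.4] w 42.0 grip 41.1 q6 1.25
delta [-0.003  0.01   0.057] ang [-0.      0.0001 -0.0001]
```

send_rows --plan '[{"delta_pos":[-0.003,0.01,0.02],"angular":[0,0,0],"jaw":0.4},{"delta_pos":[-0.003,0.01,0.04],"angular":[0,0,0],"jaw":0.4},{"delta_pos":[-0.003,0.01,0.055],"angular":[0,0,0],"jaw":0.4},{"delta_pos":[-0.003,0.01,0.055],"angular":[0,0,0],"jaw":0.4},{"delta_pos":[-0.003,0.01,0.055],"angular":[0,0,0],"jaw":0.4}]'

```text
clock: 6.15
position: [575.7, 94.8, 58.3]
tool_rot: [-0.0, 0.99, 0.142, -0.0]
ft_force: [0.7, -0.1, -0.8]
gripper_width: 42.0
grip_force: 41.1
```

send_rows --plan '[{"delta_pos":[0,0,0.012],"angular":[0,0,0],"jaw":0.4},{"delta_pos":[0,0,0.012],"angular":[0,0,0],"jaw":0.4},{"delta_pos":[0,0,0.012],"angular":[0,0,0],"jaw":0.4}]'

```text
clock: 6.4
position: [575.7, 94.8, 56.9]
tool_rot: [-0.0, 0.99, 0.142, -0.0]
ft_force: [0.4, -0.1, -1.2]
gripper_width: 41.7
grip_force: 41.1
```

send_rows --plan '[{"delta_pos":[0,0,0],"angular":[0,0,0],"jaw":0.55},{"delta_pos":[0,0,0],"angular":[0,0,0],"jaw":0.65},{"delta_pos":[0,0,0],"angular":[0,0,0],"jaw":0.75},{"delta_pos":[0,0,0],"angular":[0,0,0],"jaw":0.75},{"delta_pos":[0,0,-0.15],"angular":[0,0,0],"jaw":0.75},{"delta_pos":[0,0,-0.4],"angular":[0,0,0],"jaw":0.75},{"delta_pos":[0,0,-0.7],"angular":[0,0,0],"jaw":0.75},{"delta_pos":[0,0,-0.7],"angular":[0,0,0],"jaw":0.75}]'

```text
clock: 7.07
position: [578.3, 94.8, 147.4]
tool_rot: [0.001, 0.99, 0.142, 0.006]
ft_force: [0.0, 0.4, 0.7]
gripper_width: 64.3
grip_force: 0.0
```

send_rows --plan '[{"delta_pos":[0,0.3,-0.1],"angular":[0,0,0],"jaw":0.4},{"delta_pos":[0,0.6,-0.1],"angular":[0,0,0],"jaw":0},{"delta_pos":[0,0.9,-0.1],"angular":[0,0,0],"jaw":0},{"delta_pos":[0,1,-0.1],"angular":[0,0,0],"jaw":0},{"delta_pos":[0,1,-0.1],"angular":[0,0,0],"jaw":0}]'

```text
clock: 7.48
position: [610.0, -23.2, 152.6]
tool_rot: [0.0, 0.99, 0.14, 0.0]
ft_force: [0.0, 0.6, 0.4]
gripper_width: 3.2
grip_force: 0.0
```

```bash
python3 -c "
from d import *
disc(576,94,40,70,0);disc(576,94,40,70,0,'top')
go(608.5+.2807*45,-16.8-.9598*45,62)
S=grab('scene');T=grab('top')
b=S['color'][180:280,250:390,::-1]
b=cv2.resize(b,None,fx=4,fy=4,interpolation=cv2.INTER_CUBIC)
cv2.imwrite('pics/p2.png',b)
"
```

```text
scene 310 medz 53.7 ellipse 320.1 226.5 [22.4 23.9] centre [580.7  96.2  53.7] normal [0.037 0.084 0.996] [545.  72.] [606. 128.]
top 20 medz 44.1 ellipse 230.9 172.6 [ 6.4 39.5] centre [600.8 123.5  44.1] normal [ 0.031 -0.145  0.989] [548. 112.] [602. 128.]
at [609.1 -20.1 152.6] t 7.58 F [0.6 0.4 0.1] w 0.1 grip 0.0 q6 1.06
delta [0.003 0.348 0.755] ang [-0.0002  0.0001 -0.0002]
```

View pics/p2.png

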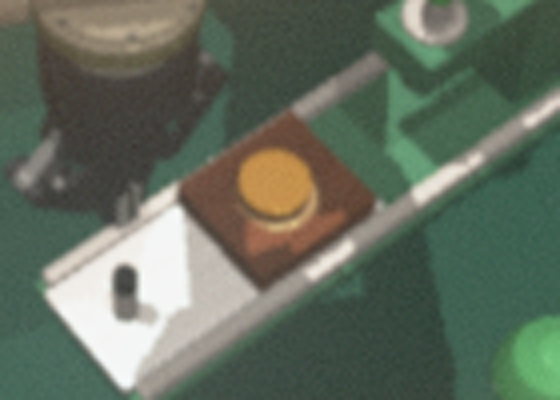

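The disc is seated: it's centred in the recess at crop (275,185) and its face is at z≈53.7. Next I go behind the post at crop (125,290), descend and push.

send_rows --plan '[{"delta_pos":[0,0.2,0],"angular":[0,0,0],"jaw":0},{"delta_pos":[0.003,0.34,0.0],"angular":[0,0,0],"jaw":0},{"delta_pos":[0.003,0.348,0.2],"angular":[0,0,0],"jaw":0},{"delta_pos":[0.003,0.348,0.5],"angular":[0,0,0],"jaw":0},{"delta_pos":[0.003,0.348,0.75],"angular":[0,0,0],"jaw":0},{"delta_pos":[0.003,0.348,0.84],"angular":[0,0,0],"jaw":0},{"delta_pos":[0.003,0.348,0.84],"angular":[0,0,0],"jaw":0},{"delta_pos":[0.003,0.348,0.84],"angular":[0,0,0],"jaw":0}]'

```text
clock: 8.35
position: [622.0, -60.3, 53.0]
tool_rot: [0.0, 0.99, 0.142, 0.0]
ft_force: [0.2, -0.8, 0.5]
gripper_width: 0.1
grip_force: 0.0
```

```bash
python3 -c "
from h import *
go(608.5+.2807*23,-16.8-.9598*23,52)
go(608.5-.2807*80,-16.8+.9598*80,52)"
```

```text
at [622.  -60.3  53. ] t 8.35 F [ 0.2 -0.8  0.5] w 0.1 grip 0.0 q6 1.0
delta [-0.006 -0.188  0.008] ang [ 0.0001 -0.0002  0.0001]
at [622.  -60.3  53. ] t 8.35 F [ 0.2 -0.8  0.5] w 0.1 grip 0.0 q6 1.0
delta [-0.006 -1.046  0.008] ang [ 0.0001 -0.0002  0.0001]
```

send_rows --plan '[{"delta_pos":[-0.003,-0.1,0],"angular":[0,0,0],"jaw":0},{"delta_pos":[-0.003,-0.14,0],"angular":[0,0,0],"jaw":0},{"delta_pos":[-0.006,-0.17,0],"angular":[0,0,0],"jaw":0},{"delta_pos":[-0.006,-0.2,0],"angular":[0,0,0],"jaw":0},{"delta_pos":[-0.006,-0.24,0],"angular":[0,0,0],"jaw":0},{"delta_pos":[-0.006,-0.29,0],"angular":[0,0,0],"jaw":0},{"delta_pos":[-0.006,-0.34,0],"angular":[0,0,0],"jaw":0},{"delta_pos":[-0.006,-0.39,0],"angular":[0,0,0],"jaw":0},{"delta_pos":[-0.006,-0.44,0],"angular":[0,0,0],"jaw":0},{"delta_pos":[-0.006,-0.49,0],"angular":[0,0,0],"jaw":0},{"delta_pos":[-0.006,-0.54,0],"angular":[0,0,0],"jaw":0},{"delta_pos":[-0.006,-0.59,0],"angular":[0,0,0],"jaw":0},{"delta_pos":[-0.006,-0.64,0],"angular":[0,0,0],"jaw":0},{"delta_pos":[-0.006,-0.69,0],"angular":[0,0,0],"jaw":0},{"delta_pos":[-0.006,-0.74,0],"angular":[0,0,0],"jaw":0},{"delta_pos":[-0.006,-0.79,0],"angular":[0,0,0],"jaw":0},{"delta_pos":[-0.006,-0.84,0],"angular":[0,0,0],"jaw":0},{"delta_pos":[-0.006,-0.89,0],"angular":[0,0,0],"jaw":0},{"delta_pos":[-0.006,-0.94,0],"angular":[0,0,0],"jaw":0},{"delta_pos":[-0.006,-0.97,0],"angular":[0,0,0],"jaw":0}]'

```text
clock: 10.02
position: [587.7, 51.9, 52.0]
tool_rot: [-0.0, 0.99, 0.142, -0.0]
ft_force: [1.9, -2.1, 0.8]
gripper_width: -0.2
grip_force: 1.1
```

```bash
cat > c.py <<'E'
from h import *
d=np.array([-.2807,.9598,0])
def car():
    S=grab('scene');P=cloud(S);s=ctrl.observe();k=np.array([545,200.5,0])
    X=(P-k)@d;Y=(P-k)@np.array([.9598,.2807,0]);Z=P[...,2]
    q=(abs(Y)<36)&(abs(Z-45)<3)&(X<40)&(X>-180)
    print('plaque X',np.percentile(X[q],[1,99]).round(1) if q.any() else None,q.sum(),'Fslide',round(float(s['ft_force']@d),1))
    return S,X,Y,Z
E
python3 -c "
from c import *
car();go(545+.2807*138,200.5-.9598*138,52)"
```

```text
plaque X [-154.8   25.3] 465 Fslide 0.2
at [587.4  52.4  52. ] t 10.07 F [ 0.2  0.2 -0.5] w -0.2 grip 0.1 q6 1.17
delta [ 0.007 -0.134 -0.   ] ang [-0.0002  0.0003  0.0002]
```

send_rows --plan '[{"delta_pos":[0.004,-0.03,0],"angular":[0,0,0],"jaw":0},{"delta_pos":[0.004,-0.05,0],"angular":[0,0,0],"jaw":0},{"delta_pos":[0.004,-0.07,0],"angular":[0,0,0],"jaw":0},{"delta_pos":[0.004,-0.085,0],"angular":[0,0,0],"jaw":0},{"delta_pos":[0.004,-0.09,0],"angular":[0,0,0],"jaw":0}]'

```text
clock: 10.48
position: [585.1, 61.8, 51.9]
tool_rot: [-0.0, 0.99, 0.142, -0.0]
ft_force: [-0.3, -2.2, 0.0]
gripper_width: 0.3
grip_force: 1.0
```

send_rows --plan '[{"delta_pos":[0,-0.01,0],"angular":[0,0,0],"jaw":0},{"delta_pos":[0,-0.02,0],"angular":[0,0,0],"jaw":0},{"delta_pos":[0,-0.02,0],"angular":[0,0,0],"jaw":0}]'

```text
clock: 10.73
position: [584.8, 64.1, 52.0]
tool_rot: [-0.0, 0.99, 0.142, -0.0]
ft_force: [-0.7, -1.0, -0.3]
gripper_width: 0.0
grip_force: 0.5
```

send_rows --plan '[{"delta_pos":[0,-0.01,0],"angular":[0,0,0],"jaw":0},{"delta_pos":[0,-0.02,0],"angular":[0,0,0],"jaw":0},{"delta_pos":[0,-0.02,0],"angular":[0,0,0],"jaw":0}]'

```text
clock: 10.98
position: [584.1, 66.4, 52.1]
tool_rot: [-0.0, 0.99, 0.142, -0.0]
ft_force: [-0.0, -0.9, -0.6]
gripper_width: -0.4
grip_force: 0.6
```

send_rows --plan '[{"delta_pos":[0,-0.01,0],"angular":[0,0,0],"jaw":0},{"delta_pos":[0,-0.02,0],"angular":[0,0,0],"jaw":0},{"delta_pos":[0,-0.02,0],"angular":[0,0,0],"jaw":0}]'

```text
clock: 11.23
position: [583.5, 68.8, 52.1]
tool_rot: [-0.0, 0.99, 0.142, 0.0]
ft_force: [-0.1, -0.6, -2.3]
gripper_width: -0.1
grip_force: 0.6
```

send_rows --plan '[{"delta_pos":[0,-0.01,0],"angular":[0,0,0],"jaw":0},{"delta_pos":[0,-0.02,0],"angular":[0,0,0],"jaw":0},{"delta_pos":[0,-0.02,0],"angular":[0,0,0],"jaw":0}]'

```text
clock: 11.48
position: [582.8, 71.1, 52.1]
tool_rot: [-0.0, 0.99, 0.142, 0.0]
ft_force: [0.2, -2.2, -0.6]
gripper_width: -0.1
grip_force: 0.6
```

```bash
python3 -c "
from c import *
S,X,Y,Z=car()
m=(abs(Y)<12)&(abs(Z-64)<8)&(X>-200)&(X<-60);print(np.percentile(X[m],[2,50,98]) if m.any() else 0)"
```

```text
plaque X [-135.4   38.8] 423 Fslide -1.2
[-149.07250547 -132.5184032  -108.24100534]
```

send_rows --plan '[{"delta_pos":[0,-0.01,0],"angular":[0,0,0],"jaw":0},{"delta_pos":[0,-0.02,0],"angular":[0,0,0],"jaw":0},{"delta_pos":[0,-0.02,0],"angular":[0,0,0],"jaw":0}]'

```text
clock: 11.78
position: [582.7, 71.5, 52.2]
tool_rot: [0.002, 0.99, 0.142, 0.0]
ft_force: [2.0, -11.0, -2.2]
gripper_width: 0.2
grip_force: 5.5
```

send_rows --plan '[{"delta_pos":[0,-0.01,0],"angular":[0,0,0],"jaw":0},{"delta_pos":[0,-0.02,0],"angular":[0,0,0],"jaw":0},{"delta_pos":[0,-0.02,0],"angular":[0,0,0],"jaw":0}]'

```text
clock: 12.03
position: [582.7, 71.8, 52.3]
tool_rot: [0.003, 0.99, 0.142, 0.001]
ft_force: [2.1, -21.5, -3.1]
gripper_width: -0.1
grip_force: 10.9
```

send_rows --plan '[{"delta_pos":[0,-0.01,0],"angular":[0,0,0],"jaw":0},{"delta_pos":[0,-0.015,0],"angular":[0,0,0],"jaw":0},{"delta_pos":[0,-0.015,0],"angular":[0,0,0],"jaw":0}]'

```text
clock: 12.28
position: [582.7, 71.9, 52.4]
tool_rot: [0.005, 0.99, 0.141, 0.001]
ft_force: [2.8, -29.2, -4.5]
gripper_width: 0.2
grip_force: 15.0
```

The force rose and the motion stopped, so the carriage is home. Backing off and moving up to the knob.

send_rows --plan '[{"delta_pos":[0,0.1,0],"angular":[0,0,0],"jaw":0},{"delta_pos":[0,0.2,0],"angular":[0,0,0],"jaw":0},{"delta_pos":[0,0.25,-0.2],"angular":[0,0,0],"jaw":0},{"delta_pos":[0,0.25,-0.5],"angular":[0,0,0],"jaw":0},{"delta_pos":[0,0.25,-0.8],"angular":[0,0,0],"jaw":0},{"delta_pos":[0,0.25,-1],"angular":[0,0,0],"jaw":0},{"delta_pos":[0,0.25,-1],"angular":[0,0,0],"jaw":0}]'

```text
clock: 12.87
position: [591.4, 48.3, 177.8]
tool_rot: [0.001, 0.99, 0.142, 0.005]
ft_force: [0.7, 0.8, 1.0]
gripper_width: 0.3
grip_force: 0.0
```

send_rows --plan '[{"delta_pos":[0,0,-0.3],"angular":[0,0,0],"jaw":0},{"delta_pos":[0,-0.2,-0.5],"angular":[0,0,0],"jaw":0},{"delta_pos":[0,-0.5,-0.5],"angular":[0,0,0],"jaw":0},{"delta_pos":[0,-0.8,-0.5],"angular":[0,0,0],"jaw":0},{"delta_pos":[0,-0.8,-0.5],"angular":[0,0,0],"jaw":0},{"delta_pos":[0,-0.8,-0.5],"angular":[0,0,0],"jaw":0}]'

```text
clock: 13.37
position: [561.8, 142.1, 231.8]
tool_rot: [-0.0, 0.99, 0.143, -0.0]
ft_force: [-0.7, -0.3, -0.5]
gripper_width: -0.4
grip_force: 0.0
```

```bash
python3 -c "
from d import *
from c import *
k=np.array([545,200.5,0])
car()
P=cloud(grab('top'))
X=(P-k)@d;Y=(P-k)@np.array([.9598,.2807,0]);Z=P[...,2]
m=(abs(Y)<12)&(abs(Z-66)<7)&(X>-150)&(X<-90);print('post',np.percentile(X[m],[5,50,95]),np.median(Y[m])) if m.any() else 0
go(545,200.5,205)"
```

```text
plaque X [-117.    38.5] 444 Fslide -0.5
post [-120.6432084  -115.19368846 -109.07130098] -2.4162756176676257
at [562.6 140.2 231.7] t 13.47 F [-0.6 -0.4 -0.6] w 0.3 grip 0.0 q6 1.33
delta [ 0.001 -0.524  0.222] ang [-0.0001  0.0002 -0.    ]
```

send_rows --plan '[{"delta_pos":[0,-0.25,0],"angular":[0,0,0],"jaw":0},{"delta_pos":[0,-0.45,0],"angular":[0,0,0],"jaw":0},{"delta_pos":[0,-0.524,0.1],"angular":[0,0,0],"jaw":0},{"delta_pos":[0,-0.524,0.2],"angular":[0,0,0],"jaw":0},{"delta_pos":[0,-0.524,0.22],"angular":[0,0,0],"jaw":0},{"delta_pos":[0,-0.524,0.22],"angular":[0,0,0],"jaw":0}]'

```text
clock: 13.97
position: [545.0, 199.9, 204.8]
tool_rot: [0.0, 0.99, 0.141, -0.001]
ft_force: [-0.0, 0.5, 0.5]
gripper_width: -0.0
grip_force: 0.0
```

```bash
python3 -c "
from h import *
go(545,200.5,197)"
```

```text
at [545.  199.9 204.8] t 13.97 F [-0.   0.5  0.5] w -0.0 grip 0.0 q6 1.44
delta [ 0.002 -0.005  0.065] ang [-0.0001  0.0007 -0.0005]
```

send_rows --plan '[{"delta_pos":[0,-0.002,0.02],"angular":[0,0,0],"jaw":0},{"delta_pos":[0,-0.002,0.04],"angular":[0,0,0],"jaw":0},{"delta_pos":[0,-0.002,0.05],"angular":[0,0,0],"jaw":0},{"delta_pos":[0,-0.002,0.05],"angular":[0,0,0],"jaw":0}]'

```text
clock: 14.3
position: [544.9, 200.8, 199.7]
tool_rot: [-0.0, 0.99, 0.141, -0.0]
ft_force: [-1.2, 0.5, 0.6]
gripper_width: -0.2
grip_force: 0.0
```

send_rows --plan '[{"delta_pos":[0,0,0.01],"angular":[0,0,0],"jaw":0},{"delta_pos":[0,0,0.02],"angular":[0,0,0],"jaw":0},{"delta_pos":[0,0,0.02],"angular":[0,0,0],"jaw":0}]'

```text
clock: 14.55
position: [544.7, 201.1, 197.2]
tool_rot: [0.0, 0.99, 0.142, -0.0]
ft_force: [-1.5, -0.5, -0.2]
gripper_width: 0.1
grip_force: 0.0
```

send_rows --plan '[{"delta_pos":[0,0,0.01],"angular":[0,0,0],"jaw":0},{"delta_pos":[0,0,0.02],"angular":[0,0,0],"jaw":0},{"delta_pos":[0,0,0.02],"angular":[0,0,0],"jaw":0}]'

```text
clock: 14.8
position: [544.8, 201.1, 195.1]
tool_rot: [0.0, 0.99, 0.142, 0.0]
ft_force: [-2.1, -0.5, 3.4]
gripper_width: 0.4
grip_force: 1.6
```

send_rows --plan '[{"delta_pos":[0,0,0.02],"angular":[0,0,0],"jaw":0},{"delta_pos":[0,0,0.04],"angular":[0,0,0],"jaw":0},{"delta_pos":[0,0,0.06],"angular":[0,0,0],"jaw":0},{"delta_pos":[0,0,0.08],"angular":[0,0,0],"jaw":0},{"delta_pos":[0,0,0.1],"angular":[0,0,0],"jaw":0},{"delta_pos":[0,0,0.12],"angular":[0,0,0],"jaw":0},{"delta_pos":[0,0,0.13],"angular":[0,0,0],"jaw":0},{"delta_pos":[0,0,0.13],"angular":[0,0,0],"jaw":0},{"delta_pos":[0,0,0.13],"angular":[0,0,0],"jaw":0}]'

```text
clock: 15.55
position: [544.8, 201.1, 180.0]
tool_rot: [0.0, 0.99, 0.142, 0.001]
ft_force: [-3.5, -0.6, 10.7]
gripper_width: 0.2
grip_force: 5.1
```

```bash
python3 -c "
from h import *
go(545,200.5,173)"
```

```text
at [544.8 201.1 180. ] t 15.55 F [-3.5 -0.6 10.7] w 0.2 grip 5.1 q6 1.44
delta [-0.     0.005  0.059] ang [ 0.0001 -0.0003 -0.    ]
```

send_rows --plan '[{"delta_pos":[0,0,0.015],"angular":[0,0,0],"jaw":0},{"delta_pos":[0,0,0.03],"angular":[0,0,0],"jaw":0},{"delta_pos":[0,0,0.045],"angular":[0,0,0],"jaw":0},{"delta_pos":[0,0,0.055],"angular":[0,0,0],"jaw":0},{"delta_pos":[0,0,0.055],"angular":[0,0,0],"jaw":0},{"delta_pos":[0,0,0.055],"angular":[0,0,0],"jaw":0},{"delta_pos":[0,0,0.055],"angular":[0,0,0],"jaw":0}]'

```text
clock: 16.13
position: [544.8, 201.1, 174.0]
tool_rot: [0.0, 0.99, 0.142, 0.001]
ft_force: [-4.7, -1.3, 13.4]
gripper_width: 0.2
grip_force: 6.9
```

```bash
python3 -c "
from h import *
go(545,200.5,173)
S=grab('scene')
b=S['color'][140:215,320:420,::-1]
cv2.imwrite('pics/k1.png',cv2.resize(b,None,fx=8,fy=8,interpolation=cv2.INTER_CUBIC))
"
```

```text
at [544.8 201.1 174. ] t 16.13 F [-4.7 -1.3 13.4] w 0.2 grip 6.9 q6 1.44
delta [-0.     0.005  0.008] ang [ 0.0001 -0.0005 -0.    ]
```

View pics/k1.png

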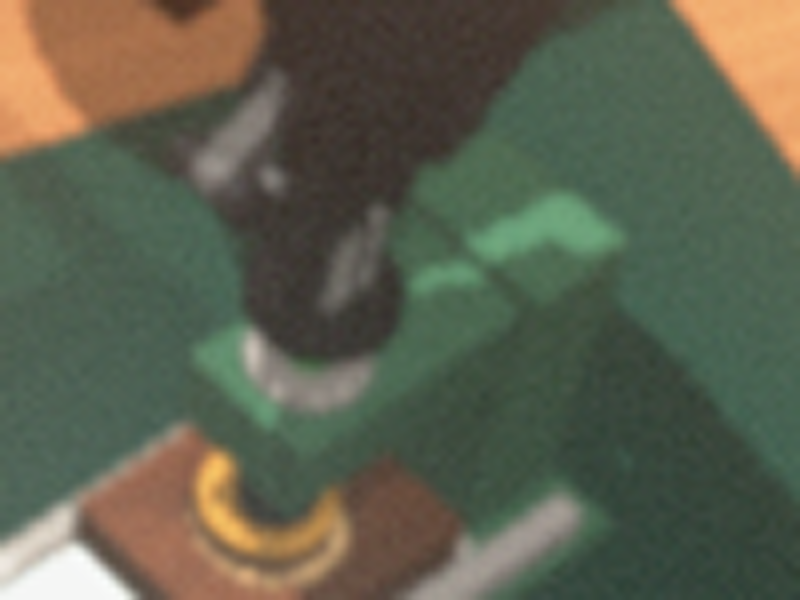

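Green shows at the collar at crop (312,362), and the foot is on the brass. A travel of about 23 mm fits both z and force, so I'll go 1 mm more.

send_rows --plan '[{"delta_pos":[0,0,0.004],"angular":[0,0,0],"jaw":0},{"delta_pos":[0,0,0.008],"angular":[0,0,0],"jaw":0},{"delta_pos":[0,0,0.008],"angular":[0,0,0],"jaw":0},{"delta_pos":[0,0,0.008],"angular":[0,0,0],"jaw":0},{"delta_pos":[0,0,0.008],"angular":[0,0,0],"jaw":0},{"delta_pos":[0,0,0.008],"angular":[0,0,0],"jaw":0}]'

```text
clock: 16.68
position: [544.9, 201.1, 173.1]
tool_rot: [0.0, 0.99, 0.142, 0.001]
ft_force: [-4.5, -2.3, 14.2]
gripper_width: -0.1
grip_force: 7.2
```

```bash
python3 -c "
from c import *
car()
go(545,200.5,173)
print(ctrl.finish_job())"
```

```text
plaque X [-115.5   39.1] 446 Fslide -0.1
at [544.8 201.1 173.1] t 16.73 F [-5.3 -1.7 14.5] w 0.0 grip 7.2 q6 1.44
delta [-0.     0.005  0.001] ang [ 0.0001 -0.0005 -0.    ]
the job is handed in; nothing more can be done
None
```

The job is handed in at 16.7 s: the brass roundel is seated brass up in the recess, the carriage is home against its stop, and the arm is holding the knob about 24 mm down (about 14 N) in the green band.

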